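# Sort the drawn and the pushed-in sampling syringe

## Robot

A 6-joint arm with a two-finger parallel gripper is mounted at the origin on the work surface; the furniture and walls round the work are solid. World frame = base frame: x ahead of the robot, y to its left, z up, the work surface at z = 0. Lengths are in mm, angles in rad, forces in N, time in s.
With the tool pointing down it reaches from about 325 to 850 mm from the base axis. Payload 4.4 kg.
Tool frame: the origin (TCP) lies on the centre line of the jaws, within the pads' length; the fingertips stand 17 mm ahead of it and the grasp point (between the pads) lies 2 mm behind it; z points along the fingers, y is the line along which they close (so a half turn about z gives the same grasp; the last joint's range is limited). The gripper opens to 94 mm and grips with 3 to 60 N. Pads are 16 mm wide; open, the fingers measure 119 mm over their backs; the gripper's body (75 mm by 177 mm) begins 78 mm behind the grasp point.
Start: joints at [1, 0.207, 1.542, -0, 1.393, -0.15], TCP at [234.367, 525.071, 197.947] pointing down, gripper open.
Joint ranges: [-2.73, 2.73], [-0.86, 2.22], [0.23, 2.46], [-1.11, 4.25], [0.08, 2.63], [-2.82, 2.82]. Speed limits (rad/s): [2.79, 2.79, 3.14, 3.14, 3.14, 3.14].

## Interface

Orientations are given as a rotation vector (axis times angle).
In Python, from plant import readout, viewer, r gives the robot as it stands.
- The arm moves only by the tool move_arm, never from a script. Its argument "motion" is a list of rows, each a list of 6 numbers: the shift along the world's x, y, z in mm, then the turn, a rotation vector about the world's x, y, z in degrees. A call has 1 to 8 rows; each row shifts and turns the commanded pose from where the row before left it; what a row does not reach is not made up. A row lasts 1/8 s, in which the tool goes at most 62.5 mm and 10.7 degrees, less where a joint would pass 70% of its speed; a pose out of reach is approached as far as the arm can. A call is refused whole if a number of a shift passes 62.5 or a number of a turn 10.7, either way. A call with a gripper value outside its range is refused whole. "hand" is the gripper's target within -1 to 1 (fully open at 1, half-way at 0, shut at -1), set as the call begins (left out, the last holds). The fingers move at their own pace and stop on an object; "force" is the grip in N (left out, the last holds). Time passes only in rows, so rows that do not move let the fingers close. It gives the time, the measured TCP pose, the force, the opening and the grip force at its end, in the units of the state.
- readout.get_obs(): the state, without advancing time (a new reading comes with each control period).
- viewer.snapshot(name): name is "scene" or "top"; returns the picture (420x560x3 uint8, red, green, blue); there is no depth.
- viewer.camera_params(name): a dict with "mtx" (3x3 intrinsics, pixels), "T" (4x4, takes a point from camera to world coordinates). Camera axes: x right, y down, z forward; pixel columns grow to the right and rows downward; lengths in mm; the calibration is good to about 2 mm. A picture is of the moment at which its call begins. camera_params takes no time and is no camera call.
- r.sign_off(): hands the job in; it is judged then, once.
The state is a dict: "time": time; "q": joint angles; "joint_vel": joint speeds; "joint_torque": joint torques, N m; "eef_pos": TCP position; "orientation": TCP orientation; "wrist_force": force on the tool from outside, world axes, zero at the start; "moment": the same for the moment, N m; "gripper_width": finger opening in mm; "gripper_force": force on a finger pad.
Only numpy, scipy, OpenCV 4.12 (cv2) and the standard library are available. Lean on these libraries where they do the work, as an engineer would, in place of code of your own. Each camera call takes 0.05 s, during which the arm holds its last target. There are 200 camera calls.

## Task

Sort the two big sampling syringes on the mat by their plungers. Lay the one whose plunger is pulled out in the white rack, nozzle towards the bolt end and flange in the slot between the posts, and slide the red-knobbed bolt fully across it; lay the one whose plunger is pushed in flat in the blue tray. Set them down without dropping them, do not shift the plungers, and leave the bottles and the light shield alone.

Things in the scene. Friction and masses are not known exactly. Their poses are not given: they have to be found in the camera images.
- syringe_a: Large clear sampling syringe with orange plunger, 80 g; barrel 34 mm dia., 110 mm long. Origin on the underside below the barrel's middle (axis 17 mm above); x along the barrel to the nozzle, z up as it lies. White nozzle at x +55 to +72 mm; white flange 54 wide, 34 high, at x -60 to -55 mm; behind it the plunger rod and 32 mm thumb disc. Grip it lightly (20-40 N) across the bare barrel.
- syringe_b: A second syringe of exactly the same shape and axes as syringe_a; only the plunger stands differently. Which of them lies on which side of the mat varies.
- plunger_a (a joint): How far the plunger of syringe_a is pulled out, m: 0 = pushed fully in, 0.065 = out to its stop. About 0.045 or more is a drawn syringe, under 0.01 a pushed-in one. It moves stiffly (5 N).
- plunger_b (a joint): The same for syringe_b.
- barrel_a (a point): Middle of the barrel of syringe_a, on its axis, 17 mm above its origin.
- nozzle_a (a point): Outer end of the nozzle of syringe_a, on the barrel axis, 72 mm ahead of the barrel's middle.
- nozzle_b (a point): The same for syringe_b.
- thumb_a (a point): Outer face of the thumb disc of syringe_a, on the barrel axis, 77 mm (plus the plunger's travel) behind the barrel's middle.
- thumb_b (a point): The same for syringe_b.
- mat: Dark rubber mat, fixed, 200 (x) x 220 (y) x 4 mm, on which the two syringes lie side by side about 110 mm apart; origin at the centre of its underside.
- tray: Blue open tray, fixed, 190 (x) x 138 (y) x 30 mm outside, walls and floor 4 mm; origin at the centre of its underside. The return tray for the pushed-in syringe, which fits lengthwise along x, either way round.
- rack: White rack, fixed; base x -75..75, y -66..76, 10 mm thick; origin on the underside. V saddles 12 mm thick at x -35 and 35 mm carry a syringe along x, nozzle to +x; two pairs of 51 mm high posts, 39 mm apart in y, form the flange slot, x -64..-51 mm. Bolt track x 39..57, y 4..76 mm and keeper post y -60..-44 mm, both 66 mm high (side rails 73 mm).
- rack_seat (a point): Where the middle of the barrel (on its axis) comes to lie in the rack: 45 mm above the rack's underside, at rack x 0, y -24 mm. Axes as the rack's. A seated syringe has its origin 17 mm below this point.
- bolt (a joint): Steel retaining bolt of the rack, sliding along rack -y over the barrel, m: 0 = fully open (tip 36 mm to the +y side of the cradle line), 0.060 = fully closed, over the keeper. Its underside is 66 mm high, 4 mm above a seated barrel. It slides with about 2 N and stays where left.
- bolt_knob (a point): Middle of the red upright knob on the bolt: cylinder 16 mm in diameter; this point is 10 mm below its top and 14 mm above the bolt's steel bar. At rack x +48 mm; at y +66 mm when open, +6 mm when closed.
- white_bottle: Empty white sample bottle, 62 mm in diameter, 128 mm high, standing behind the mat; a bystander. Origin under its centre.
- amber_bottle: Amber reagent bottle, 63 mm in diameter, 138 mm high, standing behind the mat; a bystander. Origin under its centre.
- light_shield: Dark blue cap-shaped light shield, 72 mm in diameter, 62 mm high; a bystander. Origin under its centre.
There are look-alikes about, which are no part of the job. There is more than one size of the tray; the one meant has the size given above.

How it is judged:
By the outcome, as a careful person would: the job done as asked, in the order asked, and still so for the second after the job is handed in, with the robot touching nothing.
It also fails if it takes over 70 s, if anything falls off the work surface, if the arm or the gripper's body presses on something with over 40 N, if the wrist force passes 120 N, or if a joint passes its speed limit or range.

## Working session

There is one attempt and no reset: what is moved stays moved. The work goes in short steps, Python scripts to look and compute and a tool call to move; the robot and the scene stay as the last step left them, time stands still between calls to the robot, and variables do not carry over. Pictures are saved under pics/ and viewed, at most 10 in all, crops included, and the job is handed in when it is done.

Besides the shell and the picture viewer there is one more tool, called after ">>>" as name(argument=value, ...) on one line, values as JSON. move_arm: Moves the arm, as the interface text tells. Its arguments: {"type":"object","properties":{"motion":{"type":"array"},"hand":{"type":"number"},"force":{"type":"number"}},"required":["motion"]}

```bash
mkdir -p pics; ls; python3 - <<'E'
from plant import readout, viewer, r
import cv2
for n in("scene","top"):
    cv2.imwrite(f"pics/{n}0.png",cv2.resize(viewer.snapshot(n)[:,:,::-1],(800,600),interpolation=cv2.INTER_CUBIC))
    p=viewer.camera_params(n);print(p["mtx"].tolist(),p["T"].round(4).tolist())
print(readout.get_obs())
E
```

```text
pics
[[466.4207953207469, 0.0, 274.95263341396515], [0.0, 466.4207953207469, 202.3651788886682], [0.0, 0.0, 1.0]] [[0.509, -0.4554, 0.7304, -619.4649], [-0.8607, -0.2724, 0.43, -584.3853], [0.0032, -0.8476, -0.5307, 851.0101], [0.0, 0.0, 0.0, 1.0]]
[[413.4823482910247, 0.0, 282.75015495986133], [0.0, 413.4823482910247, 208.96890673206028], [0.0, 0.0, 1.0]] [[-0.0259, -0.9983, 0.0526, 363.2977], [-0.9997, 0.0259, 0.0002, 47.869], [-0.0016, -0.0525, -0.9986, 1481.6573], [0.0, 0.0, 0.0, 1.0]]
{'time': 0.1, 'q': array([ 1.00052022e+00,  2.07338912e-01,  1.54277789e+00, -9.03384764e-06,
        1.39352470e+00, -1.50478783e-01]), 'joint_vel': array([ 2.38310772e-04, -1.72902178e-03, -4.05583742e-03, -4.12494248e-04,
        8.23142327e-06, -1.22490249e-03]), 'joint_torque': array([ 1.26231093e-04, -3.71866143e+01, -2.82292128e+01,  6.98711607e-02,
        3.11556074e-02, -6.09795870e-05]), 'eef_pos': array([233.9539255 , 524.44284371, 196.92036076]), 'orientation': array([-6.54433157e-01, -3.07194171e+00,  3.01581863e-03]), 'wrist_force': array([ 0.77366035, -0.0722874 ,  0.13474513]), 'moment': array([-0.01664097,  0.0343734 , -0.01675153]), 'gripper_force': 0.0, 'gripper_width': 93.99042637084078}
```

View pics/top0.png

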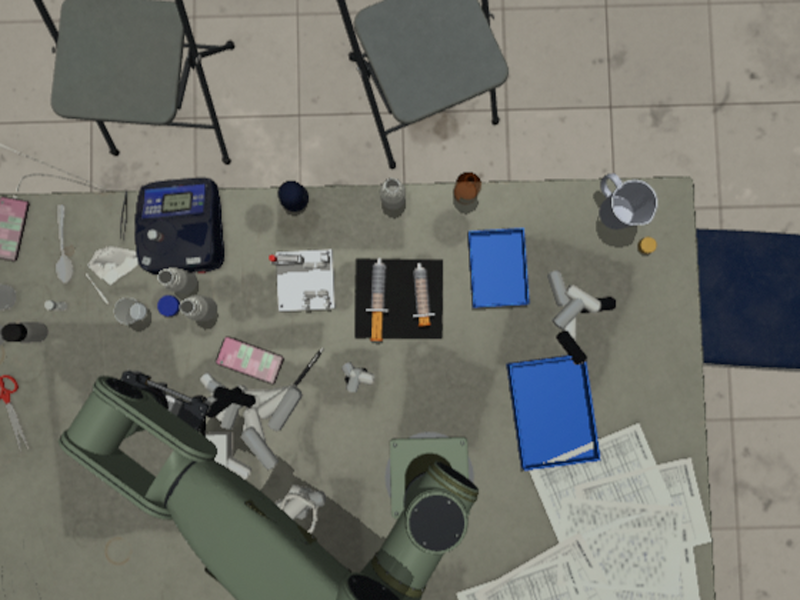

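View pics/scene0.png

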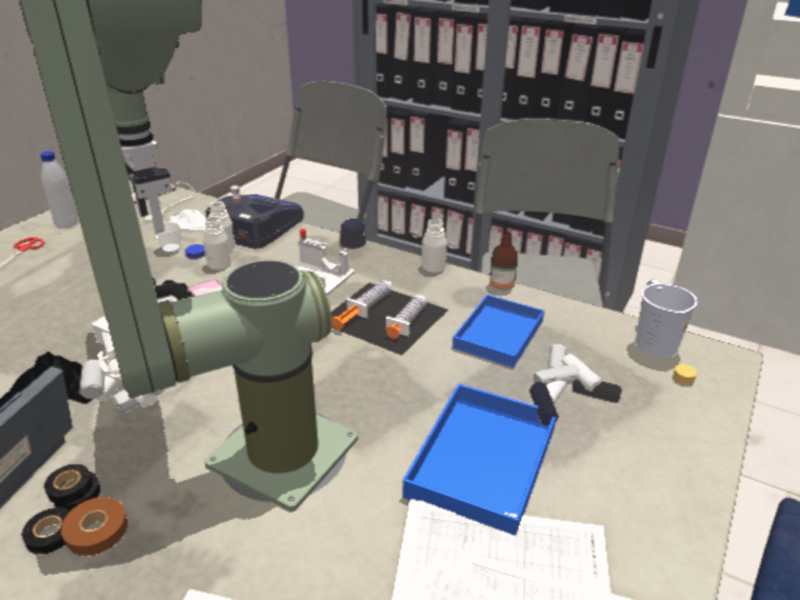

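The top view shows the drawn syringe at (378,300), the pushed-in one at (422,295), the rack at (305,281), the knob at (272,258) and the small tray at (498,268). I'll enlarge this area next.

```bash
cat > h.py <<'E'
import numpy as np, cv2
from plant import readout, viewer, r
def p2w(n,u,v,z):
    p=viewer.camera_params(n);T=p["T"];d=T[:3,:3]@np.linalg.solve(p["mtx"],[u,v,1.])
    return (T[:3,3]+d*(z-T[2,3])/d[2]).round(1)
def w2p(n,P):
    p=viewer.camera_params(n);T=p["T"];c=p["mtx"]@(T[:3,:3].T@(np.array(P,float)-T[:3,3]));return c[:2]/c[2]
def crop(n,f,x0,y0,w,h,s):
    i=viewer.snapshot(n)[y0:y0+h,x0:x0+w,::-1];cv2.imwrite(f,cv2.resize(i,None,fx=s,fy=s,interpolation=cv2.INTER_CUBIC))
E
python3 -c "
from h import *
crop('top','pics/c1.png',180,150,200,100,4)
"
```

```text
(no output)
```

View pics/c1.png

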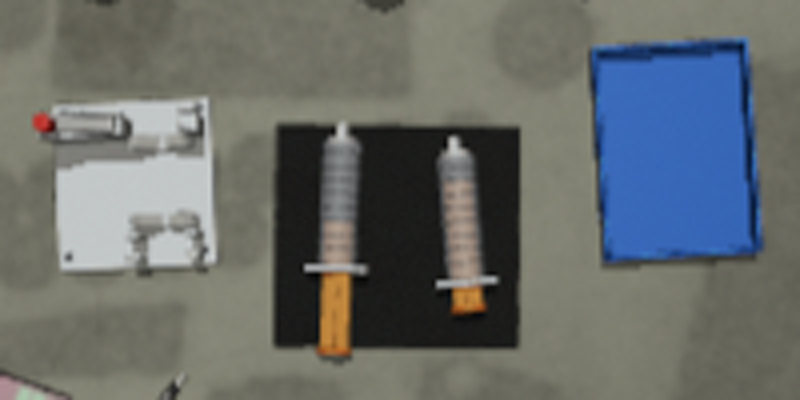

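```bash
python3 -c "
from h import *
f=lambda x,y,z:p2w('top',180+(x-1.5)/4,150+(y-1.5)/4,z)
def syr(n,fl):
    a,b=f(*n,21)[:2],f(*fl,30)[:2];d=a-b;L=np.hypot(*d);d/=L;print('syr len',L,'(129.5) yaw',np.degrees(np.arctan2(d[1],d[0])),'mid',(a-72*d)*.5+(b+57.5*d)*.5)
syr((342,123),(336,268));syr((453,138),(467,283))
def rect(c,z):
    P=np.array([f(*q,z)[:2] for q in c]);print(P.tolist(),'mean',P.mean(0));e=P[0]-P[3]+P[1]-P[2];print('yaw',np.degrees(np.arctan2(e[1],e[0])),[np.hypot(*(P[i]-P[i-1])) for i in range(4)])
rect([(591,47),(747,40),(762,253),(606,263)],30)
rect([(53,103),(209,97),(216,268),(60,270)],10)
print('thumb',f(334,356,21),f(469,313,21),'knob top',f(42,122,98))
"
```

```text
syr len 129.14185998350803 (129.5) yaw -3.507146634496247 mid [471.71357797 112.59350453]
syr len 129.37951924473984 (129.5) yaw 3.766942070001257 mid [455.71566333   5.27368814]
[[604.1, -113.9], [606.7, -252.0], [418.0, -258.2], [412.8, -121.0]] mean [ 510.4   -186.275]
yaw 2.004534032105902 [np.float64(191.43171106167338), np.float64(138.1244728496728), np.float64(188.80182732166554), np.float64(137.29850691103672)]
[[569.5, 366.8], [571.3, 227.1], [418.0, 223.8], [419.8, 362.8]] mean [494.65  295.125]
yaw 1.3801263803500075 [np.float64(149.75343067856573), np.float64(139.71159579648358), np.float64(153.33551447724037), np.float64(139.0116541876975)]
thumb [337.3 120.1  21. ] [3.721e+02 1.000e-01 2.100e+01] knob top [541.4 357.2  98. ]
```

Syringe A (left, +y) is drawn by about 58 mm at (471.7, 112.6) with yaw -3.5°. The right one is pushed in, at (455.7, 5.3). The rack seat is at about (495.4, 266.1). Next I move above the drawn syringe.

>>> move_arm(motion=[[29.7, -51.5, -9.5, 0, 0, 2.6], [29.7, -51.5, -9.5, 0, 0, 2.6], [29.7, -51.5, -9.5, 0, 0, 2.6], [29.7, -51.5, -9.5, 0, 0, 2.6], [29.7, -51.5, -9.5, 0, 0, 2.6], [29.7, -51.5, -9.5, 0, 0, 2.6], [29.7, -51.5, -9.5, 0, 0, 2.6], [29.7, -51.5, -9.5, 0, 0, 2.6]], hand=1, force=30)

```text
time: 1.15
eef_pos: [472.6, 111.3, 121.6]
orientation: [0.087, 3.14, 0.0]
wrist_force: [0.9, 0.5, 0.4]
gripper_width: 94.1
gripper_force: 0.0
```

>>> move_arm(motion=[[0, 0, 0, 0, 0, 0], [0, 0, 0, 0, 0, 0]])

```text
time: 1.4
eef_pos: [471.4, 113.3, 121.6]
orientation: [-0.091, -3.139, -0.001]
wrist_force: [0.1, 0.6, 0.3]
gripper_width: 94.1
gripper_force: 0.0
```

```bash
cat >> h.py <<'E'
from scipy.spatial.transform import Rotation as R
def st():
    o=readout.get_obs();M=R.from_rotvec(o['orientation']).as_matrix()
    print('t',round(o['time'],2),'pos',o['eef_pos'].round(1),'yawY',np.degrees(np.arctan2(M[1,1],M[0,1])).round(2),'z',M[:,2].round(3),'F',o['wrist_force'].round(1),'w',round(o['gripper_width'],1),round(o['gripper_force'],1))
E
python3 -c "
from h import *
st();crop('scene','pics/c2.png',190,160,160,120,5)"
```

```text
t 1.4 pos [471.4 113.3 121.6] yawY 86.69 z [-0.001  0.001 -1.   ] F [0.1 0.6 0.3] w 94.1 0.0
```

View pics/c2.png

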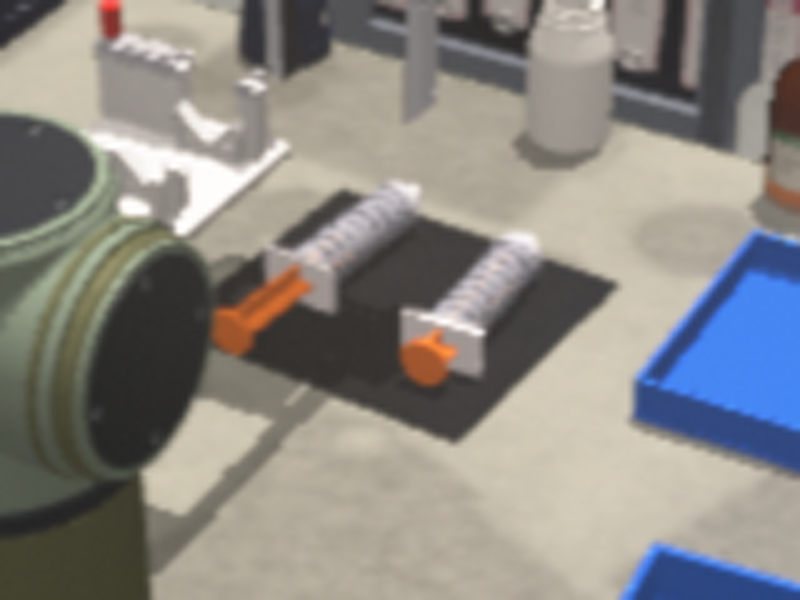

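The scene view shows the drawn syringe at (340,250) and the pushed-in one at (480,300), with both fingers above the first. I go down and grip.

>>> move_arm(motion=[[0, 0, -20, 0, 0, 0], [0, 0, -25, 0, 0, 0], [0, 0, -25, 0, 0, 0], [0, 0, -15, 0, 0, 0], [0, 0, -8, 0, 0, 0], [0, 0, -4, 0, 0, 0], [0, 0, 0, 0, 0, 0], [0, 0, 0, 0, 0, 0]])

```text
time: 2.45
eef_pos: [472.7, 113.1, 25.6]
orientation: [0.089, 3.139, 0.0]
wrist_force: [0.2, -0.3, 0.1]
gripper_width: 93.6
gripper_force: 0.0
```

>>> move_arm(motion=[[0, 0, 0, 0, 0, 0], [0, 0, 0, 0, 0, 0], [0, 0, 0, 0, 0, 0], [0, 0, 0, 0, 0, 0], [0, 0, 0, 0, 0, 0], [0, 0, 0, 0, 0, 0], [0, 0, 0, 0, 0, 0], [0, 0, 0, 0, 0, 0]], hand=-1, force=30)

```text
time: 3.45
eef_pos: [472.3, 113.2, 25.9]
orientation: [0.089, 3.14, 0.0]
wrist_force: [-5.3, -0.0, 15.0]
gripper_width: 20.1
gripper_force: 24.6
```

The width of 20 mm is wrong for a 34 mm barrel, so I take a look.

```bash
python3 -c "
from h import *
st();a=viewer.snapshot('scene')[185:265,225:325,::-1];b=viewer.snapshot('top')[155:255,225:325,::-1]
f=lambda i,s:cv2.resize(i,None,fx=s,fy=s,interpolation=cv2.INTER_CUBIC)
cv2.imwrite('pics/c3.png',np.hstack([f(a,4),f(b,3.2)]))"
```

```text
t 3.45 pos [472.3 113.2  25.9] yawY 86.74 z [ 0.  0. -1.] F [-5.3 -0.  15. ] w 20.1 24.6
```

View pics/c3.png

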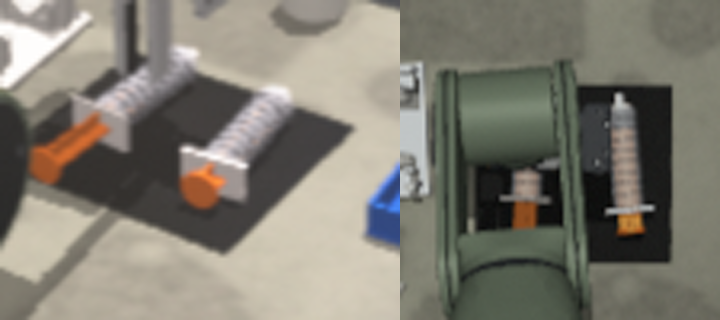

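>>> move_arm(motion=[[0, 0, 0, 0, 0, 0], [0, 0, 0, 0, 0, 0]])

```text
time: 3.8
eef_pos: [475.3, 113.2, 30.4]
orientation: [0.088, 3.135, -0.0]
wrist_force: [-7.8, -1.6, 30.1]
gripper_width: 0.7
gripper_force: 15.8
```

>>> move_arm(motion=[[0, 0, 0, 0, 0, 0], [0, 0, 0, 0, 0, 0], [0, 0, 0, 0, 0, 0], [0, 0, 0, 0, 0, 0], [0, 0, 0, 0, 0, 0], [0, 0, 0, 0, 0, 0], [0, 0, 0, 0, 0, 0], [0, 0, 0, 0, 0, 0]], hand=1)

```text
time: 4.8
eef_pos: [471.1, 113.1, 24.4]
orientation: [-0.089, -3.139, 0.0]
wrist_force: [0.8, 0.7, -0.4]
gripper_width: 77.2
gripper_force: 0.0
```

```bash
python3 -c "
from h import *
st();
print(w2p('scene',(472.3,123.2,9)),w2p('scene',(472.3,103.2,9)),w2p('scene',(472.3,66,9)),w2p('scene',(472.3,160,9)))
crop('scene','pics/c4.png',225,165,100,100,6)"
```

```text
t 4.8 pos [471.1 113.1  24.4] yawY 86.74 z [-0.002 -0.    -1.   ] F [ 0.8  0.7 -0.4] w 77.2 0.0
[258.08968956 209.50896454] [263.20966496 211.19923574] [272.88652098 214.39388214] [248.8160194  206.44742296]
```

View pics/c4.png

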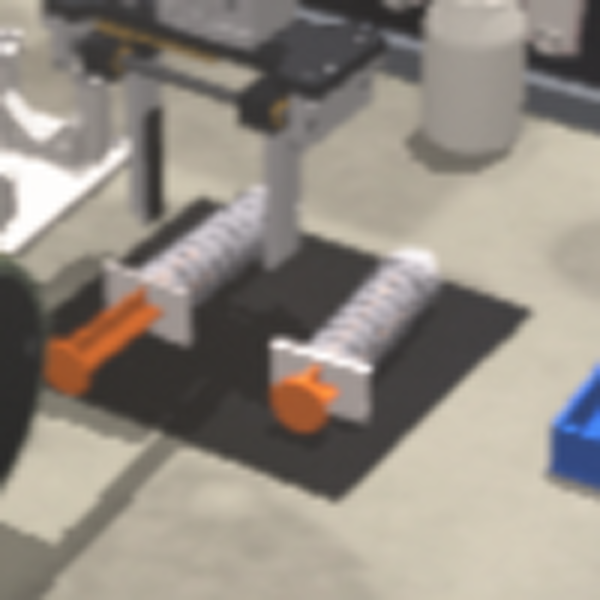

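The syringe has not moved. In the picture the fingertips, at (280,265) and (152,218), stand some 15–20 mm higher than stated. I go down gently and feel for the mat.

>>> move_arm(motion=[[0, 0, -2, 0, 0, 0], [0, 0, -2, 0, 0, 0], [0, 0, -2, 0, 0, 0], [0, 0, -2, 0, 0, 0], [0, 0, 0, 0, 0, 0], [0, 0, 0, 0, 0, 0]])

```text
time: 5.6
eef_pos: [472.0, 113.1, 17.0]
orientation: [0.089, 3.14, 0.0]
wrist_force: [-0.5, -0.1, 0.4]
gripper_width: 94.0
gripper_force: 0.0
```

>>> move_arm(motion=[[0, 0, -2, 0, 0, 0], [0, 0, -2, 0, 0, 0], [0, 0, 0, 0, 0, 0], [0, 0, 0, 0, 0, 0]])

```text
time: 6.1
eef_pos: [472.0, 113.1, 12.9]
orientation: [-0.089, -3.14, 0.0]
wrist_force: [1.0, -0.3, -0.2]
gripper_width: 94.2
gripper_force: 0.0
```

>>> move_arm(motion=[[0, 0, -2, 0, 0, 0], [0, 0, -2, 0, 0, 0], [0, 0, 0, 0, 0, 0], [0, 0, 0, 0, 0, 0]])

```text
time: 6.6
eef_pos: [471.9, 113.1, 8.9]
orientation: [-0.089, -3.14, 0.0]
wrist_force: [0.5, -0.4, -1.2]
gripper_width: 93.6
gripper_force: 0.0
```

```bash
python3 -c "
from h import *
st();
for z in (9,20,30): print(z,w2p('scene',(472.3,160,z)),w2p('scene',(472.3,66,z)))
crop('scene','pics/c5.png',230,175,60,60,10)"
```

```text
t 6.6 pos [471.9 113.1   8.9] yawY 86.75 z [-0. -0. -1.] F [ 0.5 -0.4 -1.2] w 93.6 0.0
9 [248.8160194  206.44742296] [272.88652098 214.39388214]
20 [248.72859298 203.67245816] [272.88932048 211.57558771]
30 [248.64854418 201.13166327] [272.89188423 208.99462848]
```

View pics/c5.png

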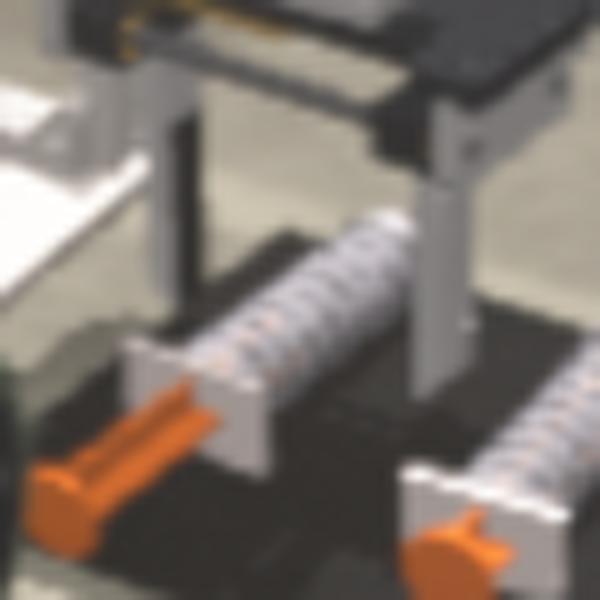

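The fingertips still stand about 10 mm clear of the mat, at (435,400) and (180,305). I continue by feel.

>>> move_arm(motion=[[0, 0, -2, 0, 0, 0], [0, 0, -2, 0, 0, 0], [0, 0, 0, 0, 0, 0], [0, 0, 0, 0, 0, 0]])

```text
time: 7.15
eef_pos: [472.0, 113.1, 4.9]
orientation: [-0.089, -3.14, -0.0]
wrist_force: [-0.2, -0.2, -0.0]
gripper_width: 93.9
gripper_force: 0.0
```

>>> move_arm(motion=[[0, 0, -2, 0, 0, 0], [0, 0, 0, 0, 0, 0], [0, 0, 0, 0, 0, 0]])

```text
time: 7.52
eef_pos: [471.9, 113.1, 2.9]
orientation: [-0.089, -3.14, 0.0]
wrist_force: [-0.1, -0.9, -0.3]
gripper_width: 93.7
gripper_force: 0.0
```

>>> move_arm(motion=[[0, 0, -2, 0, 0, 0], [0, 0, 0, 0, 0, 0], [0, 0, 0, 0, 0, 0]])

```text
time: 7.9
eef_pos: [472.0, 113.1, 0.9]
orientation: [-0.089, -3.14, -0.0]
wrist_force: [-0.3, -0.5, -0.2]
gripper_width: 93.9
gripper_force: 0.0
```

>>> move_arm(motion=[[0, 0, -2, 0, 0, 0], [0, 0, 0, 0, 0, 0], [0, 0, 0, 0, 0, 0]])

```text
time: 8.28
eef_pos: [471.9, 113.1, -1.1]
orientation: [-0.089, -3.14, -0.0]
wrist_force: [-0.2, 0.9, 0.4]
gripper_width: 94.0
gripper_force: 0.0
```

>>> move_arm(motion=[[0, 0, -2, 0, 0, 0], [0, 0, 0, 0, 0, 0], [0, 0, 0, 0, 0, 0]])

```text
time: 8.65
eef_pos: [471.9, 113.1, -3.1]
orientation: [-0.089, -3.14, 0.0]
wrist_force: [-0.6, 0.7, 0.2]
gripper_width: 93.9
gripper_force: 0.0
```

>>> move_arm(motion=[[0, 0, 0, 0, 0, 0], [0, 0, 0, 0, 0, 0], [0, 0, 0, 0, 0, 0], [0, 0, 0, 0, 0, 0], [0, 0, 0, 0, 0, 0], [0, 0, 0, 0, 0, 0], [0, 0, 0, 0, 0, 0], [0, 0, 0, 0, 0, 0]], hand=-1, force=30)

```text
time: 9.65
eef_pos: [472.0, 113.1, -3.1]
orientation: [0.089, 3.14, 0.0]
wrist_force: [-0.6, 1.1, -0.3]
gripper_width: 33.1
gripper_force: 29.8
```

>>> move_arm(motion=[[0, 0, 0, 0, 0, 0], [0, 0, 0, 0, 0, 0]])

```text
time: 9.9
eef_pos: [472.0, 113.1, -3.0]
orientation: [0.089, 3.14, -0.0]
wrist_force: [-0.3, 0.5, -1.0]
gripper_width: 33.3
gripper_force: 29.8
```

The grip is good at 33 mm, and the readout sits about 24 mm low against the true height. I lift (axis z = readout + 24) and carry the syringe over to the rack.

>>> move_arm(motion=[[0, 0, 5, 0, 0, 0], [0, 0, 12, 0, 0, 0], [0, 0, 18, 0, 0, 0], [0, 0, 20, 0, 0, 0], [0, 0, 20, 0, 0, 0], [0, 0, 17, 0, 0, 0], [0, 0, 8, 0, 0, 0], [0, 0, 4, 0, 0, 0]])

```text
time: 10.9
eef_pos: [472.0, 113.1, 101.4]
orientation: [0.089, 3.14, -0.0]
wrist_force: [-0.1, -0.8, -0.3]
gripper_width: 33.5
gripper_force: 29.8
```

>>> move_arm(motion=[[2, 10, 0, 0, 0, 0.6], [3, 23, 0, 0, 0, 0.7], [4, 30, 0, 0, 0, 0.7], [4, 30, 0, 0, 0, 0.7], [4, 30, 0, 0, 0, 0.7], [4, 20, 0, 0, 0, 0.7], [2.5, 10, 0, 0, 0, 0.5], [0, 0, 0, 0, 0, 0]])

```text
time: 11.9
eef_pos: [495.4, 266.2, 100.6]
orientation: [0.038, -3.141, 0.001]
wrist_force: [-0.7, -0.2, -0.5]
gripper_width: 33.0
gripper_force: 29.8
```

>>> move_arm(motion=[[0, 0, 0, 0, 0, 0], [0, 0, 0, 0, 0, 0]])

```text
time: 12.15
eef_pos: [495.4, 265.3, 100.9]
orientation: [0.035, -3.141, 0.0]
wrist_force: [0.5, -0.3, -1.9]
gripper_width: 32.8
gripper_force: 29.8
```

```bash
python3 -c "
from h import *
st();
a=viewer.snapshot('scene')[150:230,180:280,::-1];b=viewer.snapshot('top')[160:260,180:280,::-1]
f=lambda i,s:cv2.resize(i,None,fx=s,fy=s,interpolation=cv2.INTER_CUBIC)
cv2.imwrite('pics/c6.png',np.vstack([np.hstack([f(a,4),np.zeros((320,0,3),np.uint8)]),np.zeros((0,400,3),np.uint8)]) if 0 else np.hstack([f(a,4.4),f(b,3.52)]))"
```

```text
t 12.15 pos [495.4 265.3 100.9] yawY 91.28 z [-0. -0. -1.] F [ 0.5 -0.3 -1.9] w 32.8 29.8
```

View pics/c6.png

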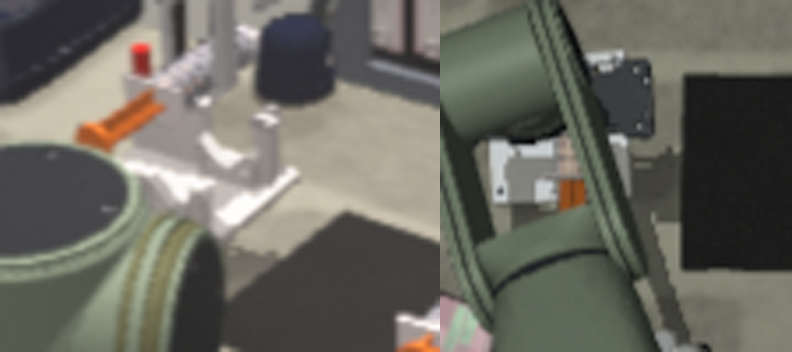

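```bash
python3 -c "
from h import *
m=np.array([495.4,265.8,125.]);d=np.array([np.cos(np.radians(1.4)),np.sin(np.radians(1.4)),0])
for s in(-135,-57.5,55,72): print(s,w2p('scene',m+s*d),w2p('top',m+s*d+[0,0,17 if s==-57.5 else 0]))
"
```

```text
-135 [200.95122813 182.75096543] [217.95159321 233.290162  ]
-57.5 [215.32341436 172.52410435] [216.1183076  209.42983408]
55 [234.3579311 158.9796543] [215.52906454 175.69649896]
72 [237.06378952 157.05423824] [215.31403833 170.58442437]
```

The syringe hangs level, with thumb and rod within 1–2 px of the prediction. I lower it towards the seat.

>>> move_arm(motion=[[0, 0.5, -8, 0, 0, 0.1], [0, 0, -14, 0, 0, 0], [0, 0, -14, 0, 0, 0], [0, 0, -12, 0, 0, 0], [0, 0, -7, 0, 0, 0], [0, 0, 0, 0, 0, 0], [0, 0, 0, 0, 0, 0]])

```text
time: 13.12
eef_pos: [495.6, 266.6, 46.1]
orientation: [-0.04, 3.141, 0.0]
wrist_force: [-0.6, 0.3, -1.6]
gripper_width: 33.5
gripper_force: 29.8
```

>>> move_arm(motion=[[0, 0, -3, 0, 0, 0], [0, 0, -3, 0, 0, 0], [0, 0, -2, 0, 0, 0], [0, 0, 0, 0, 0, 0], [0, 0, 0, 0, 0, 0]])

```text
time: 13.75
eef_pos: [495.7, 266.9, 38.1]
orientation: [-0.04, 3.141, 0.001]
wrist_force: [-0.0, 2.1, -0.9]
gripper_width: 33.0
gripper_force: 29.8
```

>>> move_arm(motion=[[0, 0, -2, 0, 0, 0], [0, 0, -2, 0, 0, 0], [0, 0, 0, 0, 0, 0], [0, 0, 0, 0, 0, 0]])

```text
time: 14.25
eef_pos: [495.6, 266.8, 34.0]
orientation: [-0.04, 3.141, 0.001]
wrist_force: [-0.1, 3.4, 0.3]
gripper_width: 33.2
gripper_force: 29.7
```

>>> move_arm(motion=[[0, 0, -2, 0, 0, 0], [0, 0, -2, 0, 0, 0], [0, 0, 0, 0, 0, 0], [0, 0, 0, 0, 0, 0]])

```text
time: 14.75
eef_pos: [495.5, 266.7, 30.0]
orientation: [-0.04, 3.141, 0.0]
wrist_force: [-0.3, 2.9, 0.1]
gripper_width: 33.3
gripper_force: 29.7
```

>>> move_arm(motion=[[0, 0, -2, 0, 0, 0], [0, 0, -2, 0, 0, 0], [0, 0, 0, 0, 0, 0], [0, 0, 0, 0, 0, 0]])

```text
time: 15.25
eef_pos: [495.5, 266.7, 25.9]
orientation: [-0.04, 3.141, 0.0]
wrist_force: [0.4, 4.9, -0.0]
gripper_width: 33.2
gripper_force: 29.7
```

>>> move_arm(motion=[[0, 0.8, 0, 0, 0, 0], [0, 0, -2, 0, 0, 0], [0, 0, 0, 0, 0, 0], [0, 0, 0, 0, 0, 0]])

```text
time: 15.75
eef_pos: [495.1, 266.9, 23.6]
orientation: [0.039, -3.14, 0.001]
wrist_force: [0.2, 1.6, -0.8]
gripper_width: 33.4
gripper_force: 29.8
```

>>> move_arm(motion=[[0, 0, -1.5, 0, 0, 0], [0, 0, 0, 0, 0, 0], [0, 0, 0, 0, 0, 0]])

```text
time: 16.12
eef_pos: [495.3, 267.3, 22.5]
orientation: [0.04, -3.141, 0.0]
wrist_force: [-0.9, 0.5, 2.1]
gripper_width: 33.6
gripper_force: 29.8
```

Touching; 1 mm more.

>>> move_arm(motion=[[0, 0, -1, 0, 0, 0], [0, 0, 0, 0, 0, 0], [0, 0, 0, 0, 0, 0]])

```text
time: 16.5
eef_pos: [495.6, 267.7, 21.8]
orientation: [-0.04, 3.141, 0.001]
wrist_force: [-2.1, 1.5, 4.4]
gripper_width: 33.3
gripper_force: 29.8
```

>>> move_arm(motion=[[0, 0, 0, 0, 0, 0], [0, 0, 0, 0, 0, 0], [0, 0, 0, 0, 0, 0], [0, 0, 0, 0, 0, 0], [0, 0, 0, 0, 0, 0]], hand=0.4)

```text
time: 17.12
eef_pos: [495.4, 267.3, 21.4]
orientation: [0.04, -3.141, 0.0]
wrist_force: [-0.5, 0.9, 0.1]
gripper_width: 65.6
gripper_force: 0.0
```

>>> move_arm(motion=[[0, 0, 10, 0, 0, 0], [0, 0, 20, 0, 0, 0], [0, 0, 25, 0, 0, 0], [0, 0, 30, 0, 0, 0], [0, 0, 30, 0, 0, 0], [0, 0, 25, 0, 0, 0], [0, 0, 0, 0, 0, 0]])

```text
time: 18.0
eef_pos: [497.5, 268.2, 164.7]
orientation: [-0.04, 3.135, 0.003]
wrist_force: [0.2, 0.2, 1.0]
gripper_width: 65.6
gripper_force: 0.0
```

>>> move_arm(motion=[[0, -50, 20, 0, 0, 0], [0, -50, 20, 0, 0, 0], [0, -50, 0, 0, 0, 0], [0, -50, 0, 0, 0, 0], [0, 0, 0, 0, 0, 0], [0, 0, 0, 0, 0, 0]])

```text
time: 18.75
eef_pos: [494.9, 67.6, 200.5]
orientation: [0.039, -3.14, -0.001]
wrist_force: [0.1, -0.2, -0.5]
gripper_width: 65.9
gripper_force: 0.0
```

```bash
python3 -c "
from h import *
st();
a=viewer.snapshot('scene')[140:220,190:270,::-1];b=viewer.snapshot('top')[165:245,180:260,::-1]
f=lambda i,s:cv2.resize(i,None,fx=s,fy=s,interpolation=cv2.INTER_CUBIC)
cv2.imwrite('pics/c7.png',np.hstack([f(a,5),f(b,5)]))
m=np.array([495.4,266.1,45.]);d=np.array([np.cos(np.radians(1.4)),np.sin(np.radians(1.4)),0])
for s in(-135,-57.5,55,72): print(s,(w2p('scene',m+s*d)-[190,140])*5,(w2p('top',m+s*d+[0,0,17 if s==-57.5 else 0])-[180,165])*5+[400,0])
"
```

```text
t 18.75 pos [494.9  67.6 200.5] yawY 91.41 z [-0.002  0.001 -1.   ] F [ 0.1 -0.2 -0.5] w 65.9 0.0
-135 [ 64.4130585  321.27823801] [607.55441068 340.74585136]
-57.5 [133.96475161 267.59147564] [599.06462019 228.14186165]
55 [226.3075301  196.31233659] [595.98865554  68.70814121]
72 [239.45575036 186.1632612 ] [594.96161132  44.55107101]
```

View pics/c7.png

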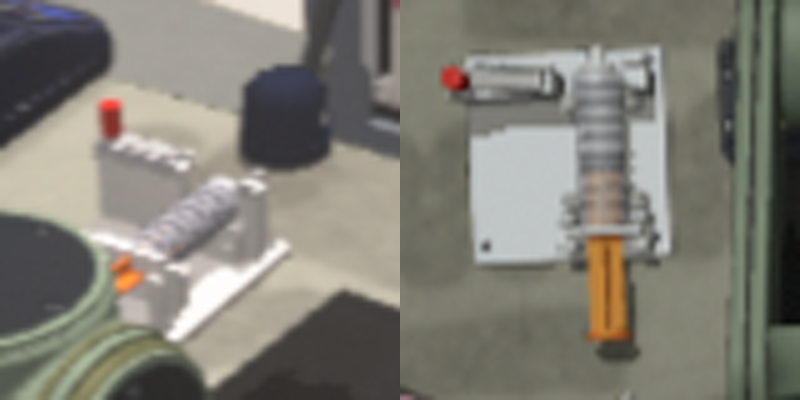

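The syringe is seated exactly as predicted: nozzle (597,48), flange (603,232) in the slot, thumb (608,338). The bolt comes next, pushing the knob with closed fingers from its +y side.

>>> move_arm(motion=[[5, 45, 0, 0, 0, 0], [7, 50, 0, 0, 0, 0], [7, 50, 0, 0, 0, 0], [7, 50, 0, 0, 0, 0], [7, 50, 0, 0, 0, 0], [7, 50, 0, 0, 0, 0], [6, 30, 0, 0, 0, 0], [0, 0, 0, 0, 0, 0]], hand=-1)

```text
time: 19.85
eef_pos: [540.0, 395.7, 200.4]
orientation: [0.048, -3.14, 0.0]
wrist_force: [-0.8, -0.1, -0.4]
gripper_width: 0.5
gripper_force: 0.0
```

>>> move_arm(motion=[[0, 0, -20, 0, 0, 0], [0, 0, -35, 0, 0, 0], [0, 0, -35, 0, 0, 0], [0, 0, -20, 0, 0, 0], [0, 0, -8, 0, 0, 0], [0, 0, -6, 0, 0, 0], [0, 0, 0, 0, 0, 0], [0, 0, 0, 0, 0, 0]])

```text
time: 20.85
eef_pos: [542.3, 392.8, 78.8]
orientation: [-0.04, 3.139, 0.002]
wrist_force: [-0.6, -0.2, 0.7]
gripper_width: 0.2
gripper_force: 0.0
```

```bash
python3 -c "
from h import *
st()"
```

```text
t 20.85 pos [542.3 392.8  78.8] yawY 91.45 z [ 0.002  0.001 -1.   ] F [-0.6 -0.2  0.7] w 0.2 0.0
```

>>> move_arm(motion=[[0, -4, -3, 0, 0, 0], [0.2, -8, 0, 0, 0, 0], [0.2, -8, 0, 0, 0, 0], [0.2, -8, 0, 0, 0, 0], [0.2, -8, 0, 0, 0, 0], [0.2, -8, 0, 0, 0, 0], [0, 0, 0, 0, 0, 0]])

```text
time: 21.72
eef_pos: [542.6, 347.1, 74.5]
orientation: [0.039, -3.141, 0.002]
wrist_force: [0.1, 0.1, 0.0]
gripper_width: 0.3
gripper_force: 0.0
```

>>> move_arm(motion=[[0.2, -8, 0, 0, 0, 0], [0.2, -8, 0, 0, 0, 0], [0.2, -4, 0, 0, 0, 0], [0, -3, 0, 0, 0, 0], [0, 0, 0, 0, 0, 0]])

```text
time: 22.35
eef_pos: [543.2, 324.9, 74.5]
orientation: [-0.04, 3.141, -0.001]
wrist_force: [0.4, -0.3, 0.9]
gripper_width: 0.3
gripper_force: 0.2
```

>>> move_arm(motion=[[0, -3, 0, 0, 0, 0], [0, -3, 0, 0, 0, 0], [0, 0, 0, 0, 0, 0]])

```text
time: 22.72
eef_pos: [543.3, 320.0, 74.6]
orientation: [-0.039, 3.141, 0.002]
wrist_force: [0.2, 5.2, -1.0]
gripper_width: 0.4
gripper_force: 2.1
```

>>> move_arm(motion=[[0, -1.5, 0, 0, 0, 0], [0, -1.5, 0, 0, 0, 0], [0, 0, 0, 0, 0, 0], [0, 0, 0, 0, 0, 0]])

```text
time: 23.22
eef_pos: [543.3, 319.8, 74.7]
orientation: [-0.04, 3.14, 0.01]
wrist_force: [1.5, 10.4, -3.0]
gripper_width: 0.2
gripper_force: 5.2
```

```bash
python3 -c "
from h import *
st();i=viewer.snapshot('scene').astype(int);m=(i[:,:,0]>150)&(i[:,:,1]<70)&(i[:,:,2]<70);m[:,:190]=0;m[:,300:]=0;m[:145]=0;m[200:]=0
y,x=np.nonzero(m);print(len(x),x.mean(),y.mean())
O=np.array([494.8,290.1]);a=np.radians(1.4);M=np.array([[np.cos(a),-np.sin(a)],[np.sin(a),np.cos(a)]])
for k in(66,12,8,6,4):print(k,w2p('scene',[*(O+M@[48,k]),86]))"
```

```text
t 23.23 pos [543.3 319.8  74.7] yawY 91.46 z [ 0.002  0.006 -1.   ] F [ 1.5 10.4 -3. ] w 0.2 5.2
4 225.0 164.75
66 [212.48374434 163.93011196]
12 [225.07034505 167.42841246]
8 [226.01631544 167.69133402]
6 [226.49001629 167.82299371]
4 [226.96419519 167.95478626]
```

It is at a hard stop. I back off, lift, and check the knob position numerically from above.

>>> move_arm(motion=[[0, 12, 0, 0, 0, 0], [0, 8, 15, 0, 0, 0], [0, 0, 40, 0, 0, 0], [0, 0, 50, 0, 0, 0], [0, -20, 20, 0, 0, -1], [-10, -50, 0, 0, 0, 1], [-10, -55, 0, 0, 0, 1], [-10, -55, 0, 0, 0, 0.3]], hand=1)

```text
time: 24.28
eef_pos: [511.6, 153.3, 198.7]
orientation: [0.074, -3.139, 0.003]
wrist_force: [0.4, 0.2, -1.0]
gripper_width: 76.9
gripper_force: 0.0
```

>>> move_arm(motion=[[-10, -50, 0, 0, 0, 0.3], [-10, -50, 0, 0, 0, 0.3], [-10, -50, 0, 0, 0, 0.4], [-10, -40, 0, 0, 0, 0], [-10, -4, 0, 0, 0, 0], [0, 0, 0, 0, 0, 0], [0, 0, 0, 0, 0, 0]])

```text
time: 25.15
eef_pos: [463.0, -36.8, 199.3]
orientation: [0.104, -3.14, -0.0]
wrist_force: [-0.9, 0.7, 0.6]
gripper_width: 93.9
gripper_force: 0.0
```

```bash
python3 -c "
from h import *
st()
O=np.array([494.8,290.1]);a=np.radians(1.4);M=np.array([[np.cos(a),-np.sin(a)],[np.sin(a),np.cos(a)]])
for n in('scene','top'):
    i=viewer.snapshot(n).astype(int);m=((i[:,:,0]>140)&(i[:,:,1]<80)&(i[:,:,2]<80)).astype(np.uint8)
    c,l,s,ce=cv2.connectedComponentsWithStats(m)
    for k in(66,8,6): print(n,k,w2p(n,[*(O+M@[48,k]),86 if n=='scene' else 96]).round(1))
    p=w2p(n,[*(O+M@[48,6]),90]);print([(q.round(1),t[4]) for q,t in zip(ce,s) if np.hypot(*(q-p))<30])
"
```

```text
t 25.15 pos [463.  -36.8 199.3] yawY 93.8 z [-0.  0. -1.] F [-0.9  0.7  0.6] w 93.9 0.0
scene 66 [212.5 163.9]
scene 8 [226.  167.7]
scene 6 [226.5 167.8]
[(array([225.8, 165.4]), np.int32(5))]
top 66 [190.3 180.3]
top 8 [207.4 179.4]
top 6 [208.  179.4]
[(array([207.7, 179.3]), np.int32(10))]
```

The bolt is closed: the knob has moved 17.6 px against 17.7 px expected for 60 mm. Now the pushed-in syringe at (455.7, 5.3).

>>> move_arm(motion=[[-3, 15, 0, 0, 0, 0], [-4, 20, -20, 0, 0, 0], [0, 7, -35, 0, 0, 0], [0, 0, -35, 0, 0, 0], [0, 0, -30, 0, 0, 0], [0, 0, -10, 0, 0, 0], [0, 0, 0, 0, 0, 0], [0, 0, 0, 0, 0, 0]])

```text
time: 26.25
eef_pos: [457.4, 4.4, 70.8]
orientation: [-0.103, 3.137, -0.001]
wrist_force: [0.7, -0.1, 0.0]
gripper_width: 93.9
gripper_force: 0.0
```

```bash
python3 -c "
from h import *
st()"
```

```text
t 26.25 pos [457.4   4.4  70.8] yawY 93.77 z [ 0.003 -0.    -1.   ] F [ 0.7 -0.1  0. ] w 93.9 0.0
```

>>> move_arm(motion=[[-0.5, 0.7, -15, 0, 0, 0], [0, 0, -20, 0, 0, 0], [0, 0, -18, 0, 0, 0], [0, 0, -10, 0, 0, 0], [0, 0, -5, 0, 0, 0], [0, 0, -3, 0, 0, 0], [0, 0, 0, 0, 0, 0], [0, 0, 0, 0, 0, 0]])

```text
time: 27.25
eef_pos: [456.1, 5.0, -1.1]
orientation: [-0.103, 3.139, -0.0]
wrist_force: [-0.8, -0.6, -0.4]
gripper_width: 93.8
gripper_force: 0.0
```

>>> move_arm(motion=[[0, 0, -1, 0, 0, 0], [0, 0, -1, 0, 0, 0], [0, 0, 0, 0, 0, 0]])

```text
time: 27.62
eef_pos: [455.8, 5.0, -3.2]
orientation: [-0.103, 3.14, -0.0]
wrist_force: [-0.8, 0.2, 2.7]
gripper_width: 93.7
gripper_force: 1.7
```

>>> move_arm(motion=[[0, 0, 0, 0, 0, 0], [0, 0, 0, 0, 0, 0], [0, 0, 0, 0, 0, 0], [0, 0, 0, 0, 0, 0], [0, 0, 0, 0, 0, 0], [0, 0, 0, 0, 0, 0], [0, 0, 0, 0, 0, 0], [0, 0, 0, 0, 0, 0]], hand=-1, force=30)

```text
time: 28.62
eef_pos: [456.1, 5.0, -3.2]
orientation: [-0.103, 3.139, -0.0]
wrist_force: [0.2, 0.7, 5.7]
gripper_width: 33.4
gripper_force: 30.7
```

>>> move_arm(motion=[[0, 0, 0, 0, 0, 0], [0, 0, 0, 0, 0, 0]])

```text
time: 28.88
eef_pos: [456.1, 5.0, -3.2]
orientation: [-0.103, 3.139, -0.0]
wrist_force: [-0.5, 0.9, 5.1]
gripper_width: 32.9
gripper_force: 30.7
```

>>> move_arm(motion=[[0, 0, 5, 0, 0, 0], [0, 0, 12, 0, 0, 0], [0, 0, 18, 0, 0, 0], [0, 0, 20, 0, 0, 0], [0, 0, 14, 0, 0, 0], [0, 0, 6, 0, 0, 0], [0, 0, 0, 0, 0, 0]])

```text
time: 29.75
eef_pos: [455.7, 5.0, 71.7]
orientation: [-0.103, 3.139, -0.0]
wrist_force: [-0.4, 0.2, -2.3]
gripper_width: 33.4
gripper_force: 29.9
```

>>> move_arm(motion=[[3, -11, 0, 0, 0, 0], [9, -28, 0, 0, 0, -0.3], [11, -35, 0, 0, 0, -0.4], [12, -38, 0, 0, 0, -0.4], [11, -36, 0, 0, 0, -0.4], [9, -28, 0, 0, 0, -0.4], [5.4, -15, 0, 0, 0, 0], [0, 0, 0, 0, 0, 0]])

```text
time: 30.75
eef_pos: [515.8, -186.7, 70.9]
orientation: [0.048, -3.14, -0.001]
wrist_force: [-0.5, 0.8, -1.5]
gripper_width: 33.2
gripper_force: 29.9
```

```bash
python3 -c "
from h import *
st()"
```

```text
t 30.75 pos [ 515.8 -186.7   70.9] yawY 91.76 z [-0.001  0.001 -1.   ] F [-0.5  0.8 -1.5] w 33.2 29.9
```

Lower 74 mm (to about -3), slowly at the end.

>>> move_arm(motion=[[0, 0, -10, 0, 0, 0], [0, 0, -16, 0, 0, 0], [0, 0, -16, 0, 0, 0], [0, 0, -14, 0, 0, 0], [0, 0, -8, 0, 0, 0], [0, 0, -4, 0, 0, 0], [0, 0, -2, 0, 0, 0], [0, 0, 0, 0, 0, 0]])

```text
time: 31.75
eef_pos: [516.3, -186.2, 1.8]
orientation: [-0.051, 3.141, -0.001]
wrist_force: [0.6, -1.2, -1.0]
gripper_width: 33.4
gripper_force: 29.9
```

>>> move_arm(motion=[[0, 0, -1, 0, 0, 0], [0, 0, -1, 0, 0, 0], [0, 0, 0, 0, 0, 0], [0, 0, 0, 0, 0, 0]])

```text
time: 32.25
eef_pos: [516.0, -185.9, -0.5]
orientation: [-0.051, 3.141, -0.0]
wrist_force: [-0.4, 0.2, -0.1]
gripper_width: 33.4
gripper_force: 29.9
```

>>> move_arm(motion=[[0, 0, -1, 0, 0, 0], [0, 0, -1, 0, 0, 0], [0, 0, 0, 0, 0, 0], [0, 0, 0, 0, 0, 0]])

```text
time: 32.75
eef_pos: [516.0, -185.9, -2.6]
orientation: [0.051, -3.141, 0.0]
wrist_force: [0.5, -0.2, -0.7]
gripper_width: 33.4
gripper_force: 29.9
```

>>> move_arm(motion=[[0, 0, -0.6, 0, 0, 0], [0, 0, 0, 0, 0, 0], [0, 0, 0, 0, 0, 0]])

```text
time: 33.12
eef_pos: [516.0, -185.9, -3.2]
orientation: [0.051, -3.141, 0.0]
wrist_force: [0.1, -0.4, -1.2]
gripper_width: 33.4
gripper_force: 29.9
```

>>> move_arm(motion=[[0, 0, -0.6, 0, 0, 0], [0, 0, 0, 0, 0, 0], [0, 0, 0, 0, 0, 0]])

```text
time: 33.5
eef_pos: [516.0, -186.0, -3.2]
orientation: [0.051, -3.141, 0.0]
wrist_force: [-2.4, 0.4, 5.1]
gripper_width: 33.2
gripper_force: 32.6
```

Contact. I release, lift and look.

>>> move_arm(motion=[[0, 0, 0, 0, 0, 0], [0, 0, 0, 0, 0, 0], [0, 0, 0, 0, 0, 0], [0, 0, 0, 0, 0, 0], [0, 0, 0, 0, 0, 0]], hand=0.3)

```text
time: 34.12
eef_pos: [516.8, -186.7, -3.2]
orientation: [-0.051, 3.14, -0.002]
wrist_force: [-0.1, -3.2, 5.0]
gripper_width: 61.3
gripper_force: 2.4
```

>>> move_arm(motion=[[0, 0, 8, 0, 0, 0], [0, 0, 20, 0, 0, 0], [0, 0, 35, 0, 0, 0], [0, 0, 40, 0, 0, 0], [0, 0, 40, 0, 0, 0], [0, 0, 40, 0, 0, 0], [-15, 50, 10, 0, 0, 0], [-15, 50, 0, 0, 0, 0]])

```text
time: 35.12
eef_pos: [485.3, -84.2, 189.8]
orientation: [-0.049, 3.141, 0.003]
wrist_force: [1.0, -0.7, 0.6]
gripper_width: 61.2
gripper_force: 0.0
```

>>> move_arm(motion=[[-10, 50, 0, 0, 0, 0], [-10, 35, 0, 0, 0, 0], [0, 0, 0, 0, 0, 0], [0, 0, 0, 0, 0, 0]])

```text
time: 35.62
eef_pos: [465.5, -1.0, 188.8]
orientation: [0.051, -3.14, -0.0]
wrist_force: [-0.3, 0.3, 0.7]
gripper_width: 61.1
gripper_force: 0.0
```

```bash
python3 -c "
from h import *
st();crop('top','pics/c8.png',180,120,200,140,4)"
```

```text
t 35.62 pos [465.5  -1.  188.8] yawY 91.88 z [-0.001  0.    -1.   ] F [-0.3  0.3  0.7] w 61.1 0.0
```

View pics/c8.png

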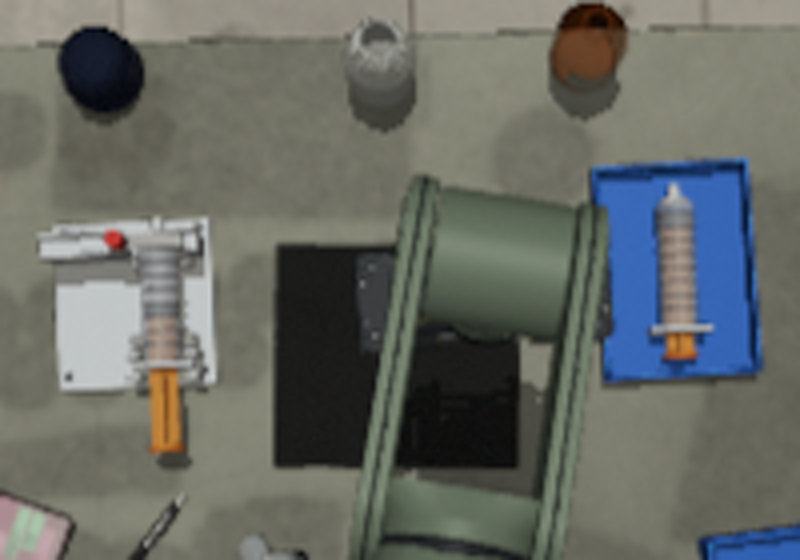

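The picture shows the drawn syringe in the rack under the closed bolt (knob at (115,240), bar reaching the keeper at (195,240)). The pushed-in syringe lies flat in the tray at (678,270). The plungers are unchanged and the bystanders untouched.

```bash
python3 -c "
from plant import r
print(r.sign_off())"
```

```text
the job is handed in; nothing more can be done
None
```

The job is handed in at about 36 s. The drawn syringe is bolted in the rack and the pushed-in one lies flat in the blue tray; the first grip on the drawn syringe closed too high and slid off, but a second one held and pictures showed no movement of it or its plunger.

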